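# Wedge a pipe up to the height stop of a fit-up jig

### The arm

A 6-joint arm with a two-finger parallel gripper is mounted at the origin on the work surface. World frame = base frame: x ahead of the robot, y to its left, z up, the work surface at z = 0. Lengths are in m, angles in rad, forces in N, time in s.
With the tool pointing down it reaches from about 0.35 to 0.975 m from the base axis. Payload 7.1 kg.
Tool frame: the origin (TCP) lies between the finger pads; the fingertips stand 17 mm ahead of it and the grasp point (between the pads) lies 2 mm behind it; y points along the fingers, z is the direction in which the jaws open and shut, and the axes are right-handed (so a half turn about y gives the same grasp; the last joint's range is limited). The gripper opens to 88 mm and grips with 3 to 60 N. Pads are 20 mm wide; open, the fingers measure 115 mm over their backs; the gripper's body (75 mm by 178 mm) begins 61 mm behind the grasp point.
Start: joints at [-1.166, 0.423, 1.63, -0, 1.089, -0.019], TCP at [0.257, -0.57, 0.24] pointing down, gripper open.
Joint ranges: [-3, 3], [-0.9, 2.11], [0.09, 2.58], [-1.31, 4.45], [0.11, 2.69], [-2.54, 2.54]. Speed limits (rad/s): [2.39, 2.39, 3.01, 3.14, 3.14, 3.14].

### API

Orientations are given as [roll, pitch, yaw] about the fixed x, y, z axes, in that order (R = Rz(yaw) Ry(pitch) Rx(roll)).
In Python, from workcell import status, imaging, order gives the robot as it stands.
- The arm moves only by the tool arm_command, never from a script. Its argument "deltas" is a list of rows, each an object of numbers: "x", "y", "z": the shift along the tool's x, y, z each as a share of 0.25 m, from -1 to 1; "ax", "ay", "az": the turn, a rotation vector about the tool's x, y, z each as a share of 2 pi rad, from -1 to 1. A call has 1 to 20 rows; each row shifts and turns the pose as measured when the row begins, along the tool's axes as they then stand; what a row does not reach is not made up. A row lasts 1/8 s, in which the tool goes at most 62.5 mm and 10.7 degrees, less where a joint would pass 70% of its speed; a pose out of reach is approached as far as the arm can. A call with a number of a shift or a turn outside -1 to 1 is refused whole. A call with a gripper value outside its range is refused whole. "grip" is the opening, from -1 (shut) to 1 (fully open), set as the call begins (left out, the last holds). The fingers move at their own pace and stop on an object; "squeeze" is the grip in N (left out, the last holds). Time passes only in rows, so rows that do not move let the fingers close. It gives the time, the measured TCP pose, the force and the opening at its end, in the units of the state.
- status.read_state(): the state, without advancing time (a new reading comes with each control period).
- imaging.camera(name): name is "scene" or "top" or "wrist"; returns the picture (480x640x3 uint8, red, green, blue); there is no depth.
- imaging.get_calibration(name): a dict with "fx", "fy", "cx", "cy" (pixels), "D" ([k1, k2, p1, p2, k3] as OpenCV has them; the pictures are not rectified), "eye" and "orientation" of the camera in the world; the wrist camera has in their place "tool_from_camera" (4x4, takes a point from camera to tool coordinates, whose origin is the TCP and whose axes are the tool frame's). Camera axes: x right, y down, z forward; pixel columns grow to the right and rows downward; lengths in m; the calibration is good to about 2 mm. A picture is of the moment at which its call begins: read the wrist's pose just before it. get_calibration takes no time and is no camera call.
- order.close_job(): hands the job in, once; it reports no verdict.
The state is a dict: "time_s": time; "joints": joint angles; "dq": joint speeds; "effort": joint torques, N m; "tcp_pos": TCP position; "eef_rot": TCP orientation; "contact_force": force on the tool from outside, world axes, zero at the start; "torque": the same for the moment, N m; "opening": finger opening in m.
Only numpy, scipy, OpenCV 4.12 (cv2) and the standard library are available. Lean on these libraries where they do the work, as an engineer would, in place of code of your own. Each camera call takes 0.05 s, during which the arm holds its last target. There are 200 camera calls.

### The job

Take the hardwood wedge, lay it flat on the bench with its thin end under the pipe's free end, and slide it in along the pipe until the pipe has risen to the height-stop bolt above it and is nipped snug against the bolt, but not forced. Leave the wedge flat on the bench carrying the pipe. Let the wedge do the lifting, keep the gripper off the pipe, and leave the other things on the bench alone.

Things in the scene. Friction and masses are not known exactly. Their poses are not given: they have to be found in the camera images.
- wedge: Loose plain hardwood wedge 160 mm long, 32 mm wide, 0.09 kg. Origin: centre of its flat underside. +x points to the thin end (x = +80 mm, 5 mm thick); the heel (x = -80 mm) is 37 mm high; the upper face climbs 1 mm in 5 mm. Lies flat, thin end roughly to world +y. Near the heel it can be taken across its width from above.
- wedge_nose (a point): Middle of the lower edge of the wedge's thin end (x = +80 mm, on the underside). Wood rubs on bench and pipe (friction 0.5 to 0.7), so a wedge pushed under the pipe stays where it is left.
- pipe: Loose steel pipe, 42.4 mm outside diameter, 445 mm long with the 53 mm socket on its far end, 0.9 to 1.4 kg. Origin: centre of the square-cut free end face, which looks roughly to world -y; +x runs along the axis into the jig. It sags at the start: it lies in the jig's V head (370 mm from the free end) and on the sill (130 mm).
- pipe_gap (a point): On the bench (z = 0) straight below the pipe's free end, fixed to the jig. The pipe's underside hangs about 8 mm above it at the start; the bench is clear for 115 mm further in, up to the sill. Lifting the free end takes 4 to 8 N and tips the pipe about the V head.
- jig: Fixed blue steel jig. Origin: on the bench (z = 0) straight below the height-stop bolt in the front guide frame; +x lies level along the pipe, roughly world +y, to the V head (x = 240 mm) and an end plate behind the socket. The frame: a sill across the pipe 11.5 mm high (x = -15 to 35 mm), 160 mm long, and two uprights 100 mm high (x = 12 to 34 mm), the pipe between them. The free end is at x = -130 mm.
- bridge: Cross piece on top of the uprights, fixed to the jig. Origin: on its underside, 100 mm above the bench. Through it there stands the height-stop bolt, 16 mm thick, head up to 160 mm above the bench, domed foot over the pipe, locked by a nut. Its reach differs each time and is not measured: the foot is 4 to 9 mm above the pipe at the start.
- stop (a point): A point in the bridge on the bolt's axis, not its foot. The pipe meets the bolt when the wedge's thin end is 45 to 90 mm in past the free end. Until then the push on the wedge is steady, 5 to 10 N; from there it climbs 1 to 4 N per mm. A proper nip is 3 to 15 N of pipe on bolt, for which the push grows by 0.6 to 0.9 times that; over 20 N springs the frame.
- packer: Bystander: flat hardwood packing block 140 x 34 x 26 mm, same wood as the wedge but with parallel faces. Origin: centre of its underside.
- elbow: Bystander: cast pipe elbow, 55 to 70 mm across, 52 mm high. Origin: centre of its underside.
- socket: Bystander: cast pipe socket 57 mm diameter, 50 mm high, standing on end. Origin: centre of its underside.
- valve: Bystander: brass ball valve 84 mm long with a red lever, 61 mm high. Origin: centre of its underside.
- tin: Bystander: grey tin 74 mm diameter, 85 mm high. Origin: centre of its underside.
- tee: Bystander: cast pipe tee 90 mm long, 42 mm high. Origin: centre of its underside.
- wrench: Bystander: steel spanner 220 mm long, lying flat. Origin: centre of its underside.
- nipple: Bystander: steel pipe nipple 34 mm diameter, 70 mm high, standing on end. Origin: centre of its underside.
Mind the look-alikes: they are no part of the job. What is shaped like the wedge but blue or pink is not meant.

How it is judged:
By the outcome, as a careful person would: the job done as asked, in the order asked, and still so for the second after the job is handed in, with the robot touching nothing.
It also fails if it takes over 67 s, if anything falls off the work surface, if the arm or the gripper's body presses on something with over 40 N, if the wrist force passes 120 N, or if a joint passes its speed limit or range.

## Working session

There is one attempt and no reset: what is moved stays moved. The work goes in short steps, Python scripts to look and compute and a tool call to move; the robot and the scene stay as the last step left them, time stands still between calls to the robot, and variables do not carry over. Pictures are saved under pics/ and viewed, about 8 in all and at most 12, crops included, and the job is handed in when it is done.

Besides the shell and the picture viewer there is one more tool, called by a JSON object that holds its "op" and its "data". arm_command: Moves the arm, as the interface text tells. Shift numbers are shares of 0.25 m and turn numbers shares of 2 pi rad, none past 1 either way. Its arguments: {"type":"object","properties":{"deltas":{"type":"array"},"grip":{"type":"number"},"squeeze":{"type":"number"}},"required":["deltas"]}

```bash
ls; mkdir -p pics
cat > h.py <<'E'
import numpy as np, cv2
from scipy.spatial.transform import Rotation as R
from workcell import status, imaging, order
def cam(name,st=None):
    c=imaging.get_calibration(name); K=np.array([[c['fx'],0,c['cx']],[0,c['fy'],c['cy']],[0,0,1.]]);D=np.array(c['D'],float)
    if name=='wrist':
        st=st or status.read_state()
        T=np.eye(4);T[:3,:3]=R.from_euler('xyz',st['eef_rot']).as_matrix();T[:3,3]=st['tcp_pos'];T=T@np.array(c['tool_from_camera'])
        return K,D,T[:3,:3],T[:3,3]
    o=np.array(c['orientation'],float)
    Rm=o if o.shape==(3,3) else R.from_euler('xyz',o).as_matrix()
    return K,D,Rm,np.array(c['eye'],float)
def ray(C,px,z=0.):
    K,D,Rm,e=C
    u=cv2.undistortPoints(np.array(px,float).reshape(-1,1,2),K,D).reshape(-1,2)
    d=np.c_[u,np.ones(len(u))]@Rm.T
    return e+d*((z-e[2])/d[:,2])[:,None]
def proj(C,P):
    K,D,Rm,e=C
    return cv2.projectPoints((np.array(P,float).reshape(-1,3)-e)@Rm,np.zeros(3),np.zeros(3),K,D)[0].reshape(-1,2)
def snap(name,fn):
    st=status.read_state();im=imaging.camera(name);cv2.imwrite('pics/'+fn,im[:,:,::-1]);return im,cam(name,st),st
E
python3 - <<'E'
from h import *
for n in ['top','scene']:
    im,C,st=snap(n,n+'0.png')
    print(n,imaging.get_calibration(n))
print(st); print(imaging.get_calibration('wrist'))
E
```

```text
pics
top {'fx': 524.5141409210403, 'fy': 524.5141409210403, 'cx': 323.5725511002097, 'cy': 237.47345677912753, 'D': array([-0.03948304,  0.        ,  0.        ,  0.        ,  0.        ]), 'eye': array([ 0.27850904, -0.18212453,  1.71908046]), 'orientation': array([-2.96125676,  0.00781176, -1.59606309])}
scene {'fx': 503.19234696938145, 'fy': 503.19234696938145, 'cx': 323.9307637089128, 'cy': 238.53723028416988, 'D': array([-0.07025776,  0.        ,  0.        ,  0.        ,  0.        ]), 'eye': array([ 1.3455538 , -0.66838304,  1.17449488]), 'orientation': array([-2.42095376, -0.01029382,  1.01245866])}
{'time_s': 0.05, 'joints': array([-1.16601032e+00,  4.23831864e-01,  1.63066396e+00,  5.83276572e-06,
        1.08860391e+00, -1.89812232e-02]), 'dq': array([ 4.33899983e-05,  9.78941980e-04, -1.59947553e-03,  5.86346479e-05,
        3.50101373e-04,  1.05496492e-03]), 'effort': array([-3.87215141e-05, -5.46093214e+01, -2.74611980e+01,  6.46851305e-02,
        1.86861050e-02, -1.00167989e-05]), 'tcp_pos': array([ 0.25682959, -0.56922363,  0.23891752]), 'eef_rot': array([-1.57230303e+00,  3.37670831e-05, -2.71782816e+00]), 'contact_force': array([-1.19864904,  0.51895721, -0.25379751]), 'torque': array([-0.04512364, -0.00979587,  0.00283388]), 'opening': 0.08808924549532941}
{'fx': 400.77079059711417, 'fy': 400.77079059711417, 'cx': 320.9238069982524, 'cy': 241.72290387536083, 'D': array([-0.02062668,  0.        ,  0.        ,  0.        ,  0.        ]), 'tool_from_camera': array([[-8.73134657e-04,  9.66513212e-01,  2.56615370e-01,
        -7.11467686e-02],
       [ 1.23696520e-03, -2.56614228e-01,  9.66513118e-01,
        -1.44786317e-01],
       [ 9.99998854e-01,  1.16132038e-03, -9.71484429e-04,
        -6.88497837e-04],
       [ 0.00000000e+00,  0.00000000e+00,  0.00000000e+00,
         1.00000000e+00]])}
```

View pics/top0.png

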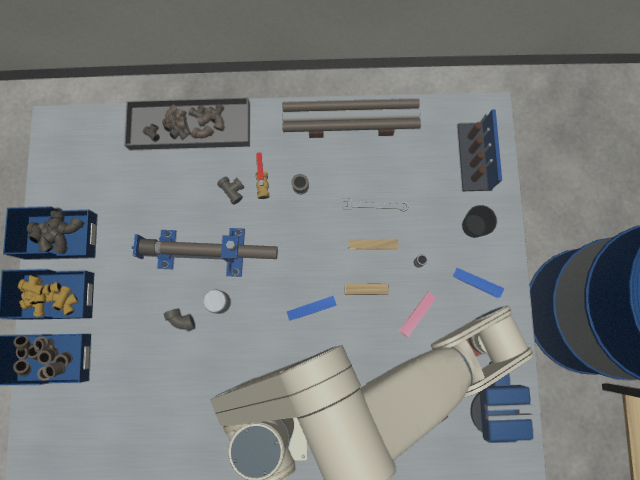

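View pics/scene0.png

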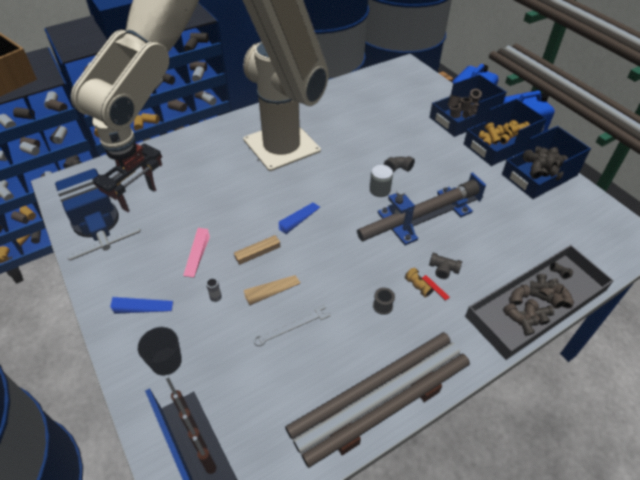

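Two wooden candidates: A, top (373,244) / scene (272,289), about 50 px long; B, top (367,289) / scene (257,249), about 43 px and uniform, with parallel faces. A fits the wedge by length; B looks like the packer. The blue pieces (312,308) and (478,282) and the pink one (418,313) are decoys. I'll confirm A in a crop and measure it together with the pipe.

Run:
```python
from h import *
t=cv2.imread('pics/top0.png');s=cv2.imread('pics/scene0.png')
a=cv2.resize(s[220:320,210:330],(720,600),interpolation=cv2.INTER_CUBIC)
cv2.imwrite('pics/crop1.png',a)
for n,im in (('top',t),('scene',s)):
    C=cam(n); hsv=cv2.cvtColor(im,cv2.COLOR_BGR2HSV)
    m=cv2.inRange(hsv,(8,60,90),(28,255,255))
    for c in cv2.findContours(m,cv2.RETR_EXTERNAL,cv2.CHAIN_APPROX_NONE)[0]:
        if cv2.contourArea(c)<200: continue
        r=cv2.minAreaRect(c)
        if not(230<r[0][1]<300 and 200<r[0][0]<420):continue
        b=cv2.boxPoints(r); print(n,r); print(ray(C,b,0.01).round(4).tolist())
        ap=cv2.approxPolyDP(cv2.convexHull(c),2,True).reshape(-1,2); print(ap.tolist(), ray(C,ap,0.0)[:,:2].round(4).tolist())
C=cam('top')
# pipe outline: dark columns between uprights and free end
g=cv2.cvtColor(t,cv2.COLOR_BGR2GRAY)
for u in (180,195,210,220,250,260,270): 
    col=g[225:275,u].astype(int); w=np.where(col<120)[0]+225; print(u,w.min(),w.max(), ray(C,[(u,w.min()),(u,w.max()+1)],0.04)[:,:2].round(4).tolist())
print('row252',g[252,265:290].tolist())
```

```text
top ((366.0, 289.0), (10.0, 42.0), 90.0)
[[0.4344, -0.2426, 0.01], [0.4307, -0.3794, 0.01], [0.3982, -0.3779, 0.01], [0.4019, -0.2415, 0.01]]
[[387, 284], [387, 293], [345, 293], [346, 284]] [[0.4316, -0.3806], [0.4022, -0.3792], [0.4058, -0.242], [0.4352, -0.2462]]
top ((373.0, 244.0), (10.0, 48.0), 90.0)
[[0.583, -0.2606, 0.01], [0.5787, -0.4194, 0.01], [0.5453, -0.4178, 0.01], [0.5495, -0.2595, 0.01]]
[[397, 239], [396, 249], [349, 248], [349, 240]] [[0.5805, -0.4208], [0.5469, -0.4158], [0.5544, -0.2601], [0.5814, -0.261]]
scene ((271.1207275390625, 287.0517578125), (14.298541069030762, 54.40873718261719), 68.19859313964844)
[[0.5312, -0.4144, 0.01], [0.5431, -0.2569, 0.01], [0.5926, -0.2678, 0.01], [0.5794, -0.4217, 0.01]]
[[298, 281], [250, 303], [245, 295], [247, 289], [292, 276]] [[0.5766, -0.2622], [0.5726, -0.4149], [0.5408, -0.4148], [0.5251, -0.4007], [0.5518, -0.2681]]
scene ((418.2500305175781, 280.75), (28.284271240234375, 13.435027122497559), 45.0)
[[0.7264, 0.0051, 0.01], [0.7134, 0.0508, 0.01], [0.8009, 0.0541, 0.01], [0.8122, 0.0097, 0.01]]
[[411, 268], [415, 268],
[... 350 characters left out ...]
3842, 0.01]]
[[278, 240], [278, 244], [246, 260], [239, 261], [235, 256], [235, 252], [273, 236]] [[0.408, -0.2362], [0.4223, -0.244], [0.4278, -0.356], [0.4204, -0.3755], [0.3966, -0.3774], [0.3823, -0.3707], [0.3853, -0.2416]]
180 242 257 [[0.5824, 0.2924], [0.5296, 0.2911]]
195 243 257 [[0.5778, 0.243], [0.5283, 0.2421]]
210 243 258 [[0.5765, 0.1938], [0.5238, 0.1931]]
220 244 258 [[0.5723, 0.161], [0.523, 0.1605]]
250 245 257 [[0.5664, 0.063], [0.5237, 0.0631]]
260 246 258 [[0.5622, 0.0305], [0.5196, 0.0306]]
270 246 258 [[0.5614, -0.0021], [0.5188, -0.0018]]
row252 [107, 108, 108, 108, 110, 109, 108, 110, 110, 109, 110, 76, 90, 149, 152, 152, 153, 151, 152, 153, 152, 151, 154, 151, 153]
```

View pics/crop1.png

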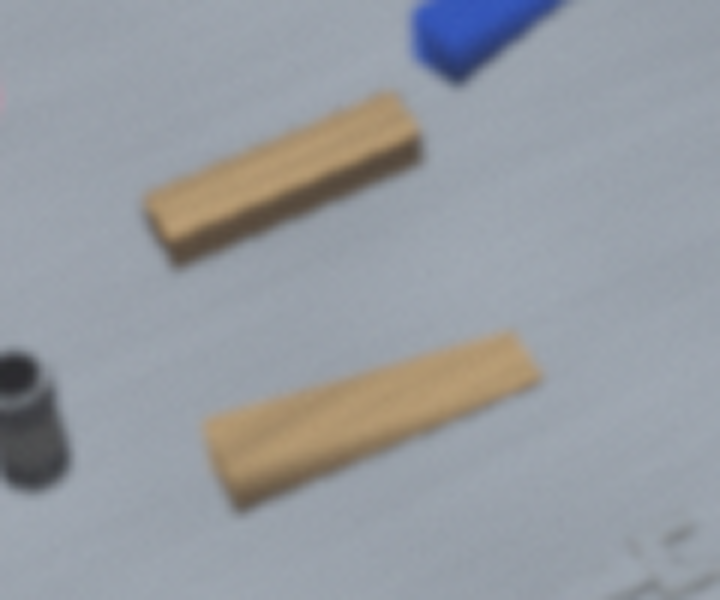

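The crop shows A (crop at (370,420)) tapering to a thin end at the right, +y, so A is the wedge. B (crop at (285,180)) has parallel faces, so it is the packer. In top0 the pipe's free end is near px (277,252), which puts it at about y=-0.022, x=0.54.

Next I'll move above the wedge with the jaws across it.

```bash
cat >> h.py <<'E'
def plan(tgt,yaw,N):
    "rows in tool shares to go from the present pose to a tool-down pose at tgt, yaw(deg)"
    st=status.read_state();p=np.array(st['tcp_pos']);A=R.from_euler('xyz',st['eef_rot']);B=R.from_euler('xyz',[-np.pi/2,0,np.radians(yaw)])
    dp=(np.array(tgt)-p)/N; w=(A.inv()*B).as_rotvec()/N; cur=A
    for i in range(N):
        v=cur.inv().apply(dp)/.25; print(dict(zip(('x','y','z','ax','ay','az'),np.r_[v,w/2/np.pi].round(4).tolist()))); cur=cur*R.from_rotvec(w)
E
python3 -c "
from h import *
plan([0.565,-0.36,0.20],-92.5,8)"
```

```text
{'x': -0.1835, 'y': 0.0195, 'z': -0.032, 'ax': 0.0, 'ay': -0.022, 'az': -0.0}
{'x': -0.1861, 'y': 0.0195, 'z': -0.0065, 'ax': 0.0, 'ay': -0.022, 'az': -0.0}
{'x': -0.1853, 'y': 0.0195, 'z': 0.0192, 'ax': 0.0, 'ay': -0.022, 'az': -0.0}
{'x': -0.1809, 'y': 0.0195, 'z': 0.0445, 'ax': 0.0, 'ay': -0.022, 'az': -0.0}
{'x': -0.173, 'y': 0.0195, 'z': 0.0689, 'ax': 0.0, 'ay': -0.022, 'az': -0.0}
{'x': -0.1619, 'y': 0.0195, 'z': 0.092, 'ax': 0.0, 'ay': -0.022, 'az': -0.0}
{'x': -0.1477, 'y': 0.0195, 'z': 0.1134, 'ax': 0.0, 'ay': -0.022, 'az': -0.0}
{'x': -0.1307, 'y': 0.0195, 'z': 0.1327, 'ax': 0.0, 'ay': -0.022, 'az': -0.0}
```

{"op": "arm_command", "data": {"deltas": [{"x":-0.184,"y":0.02,"z":-0.032,"ay":-0.022},{"x":-0.186,"y":0.02,"z":-0.006,"ay":-0.022},{"x":-0.185,"y":0.02,"z":0.019,"ay":-0.022},{"x":-0.18,"y":0.02,"z":0.045,"ay":-0.022},{"x":-0.173,"y":0.02,"z":0.069,"ay":-0.022},{"x":-0.162,"y":0.02,"z":0.092,"ay":-0.022},{"x":-0.148,"y":0.02,"z":0.113,"ay":-0.022},{"x":-0.13,"y":0.02,"z":0.133,"ay":-0.022},{},{}], "grip": 1}}

```text
validation failed for argument at $.de...
```

```bash
cat >> h.py <<'E'
def wood(im,C,zs=(0.,)):
    hsv=cv2.cvtColor(im,cv2.COLOR_RGB2HSV);m=cv2.inRange(hsv,(8,60,60),(28,255,255))
    for c in cv2.findContours(m,cv2.RETR_EXTERNAL,cv2.CHAIN_APPROX_NONE)[0]:
        if cv2.contourArea(c)<800: continue
        ap=cv2.approxPolyDP(cv2.convexHull(c),3,True).reshape(-1,2)
        print('wood',ap.tolist())
        for z in zs: print(z,ray(C,ap,z)[:,:2].round(4).tolist())
E
python3 - <<'E'
from h import *
im,C,st=snap('wrist','w1.png'); print(st['tcp_pos'],st['eef_rot'],st['time_s'])
wood(im,C,(0,.005,.037))
E
```

```text
[ 0.25683334 -0.56927554  0.2390013 ] [-1.57215570e+00  2.76190929e-05 -2.71781534e+00] 0.1
wood [[639, 438], [639, 458], [288, 461], [289, 449]]
0 [[0.1658, -1.0141], [0.1425, -1.0316], [-0.0291, -0.6548], [-0.013, -0.6492]]
0.005 [[0.1678, -1.0079], [0.1448, -1.0252], [-0.0246, -0.6533], [-0.0086, -0.6478]]
0.037 [[0.1808, -0.9684], [0.1597, -0.9842], [0.0047, -0.6437], [0.0193, -0.6386]]
wood [[542, 340], [560, 343], [575, 366], [579, 401], [569, 419], [553, 417], [539, 401], [533, 354]]
0 [[0.2267, -0.8402], [0.2316, -0.8599], [0.2148, -0.8907], [0.1793, -0.9202], [0.1546, -0.9233], [0.1495, -0.9049], [0.161, -0.8786], [0.2085, -0.8404]]
0.005 [[0.2279, -0.8363], [0.2328, -0.8558], [0.2162, -0.8861], [0.1811, -0.9152], [0.1568, -0.9183], [0.1517, -0.9001], [0.1631, -0.8742], [0.2099, -0.8364]]
0.037 [[0.2358, -0.8112], [0.2403, -0.8291], [0.2251, -0.8568], [0.193, -0.8835], [0.1707, -0.8863], [0.1661, -0.8697], [0.1764, -0.8459], [0.2194, -0.8114]]
wood [[100, 340], [109, 353], [103, 400], [89, 417], [73, 419], [63, 402], [68, 363], [83, 342]]
0 [[0.0315, -0.4101], [0.0205, -0.4234], [-0.0397, -0.4338], [-0.0685, -0.4254], [-0.0791, -0.4093], [-0.0617, -0.393], [-0.0105, -0.3856], [0.0214, -0.3939]]
0.005 [[0.0353, -0.4118], [0.0244, -0.4249], [-0.035, -0.4352], [-0.0634, -0.4268], [-0.0739, -0.4109], [-0.0567, -0.3949], [-0.0062, -0.3876], [0.0253, -0.3958]]
0.037 [[0.0595, -0.4226], [0.0495, -0.4346], [-0.0049, -0.444], [-0.0309, -0.4364], [-0.0405, -0.4218], [-0.0248, -0.4072], [0.0215, -0.4004], [0.0504, -0.408]]
```

View pics/w1.png

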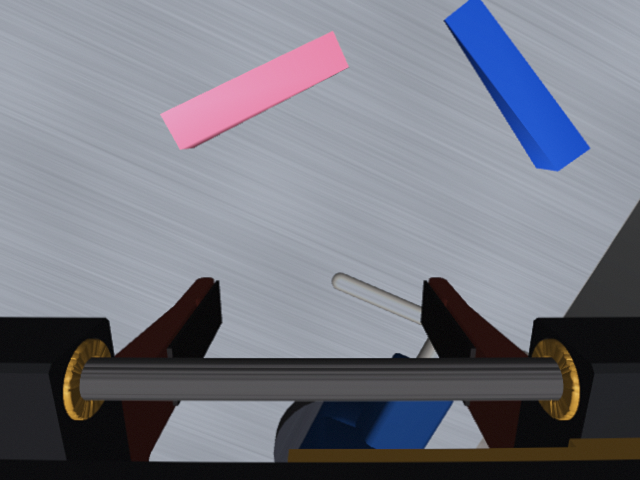

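The move was refused on its empty rows, so the arm hasn't moved. w1 shows only the pink (255,90) and blue (515,85) decoys. The fingers block the picture below row 280. I'll resend with full rows, aiming at the heel so that the wedge lies in the upper part of the picture.

{"op": "arm_command", "data": {"deltas": [{"x":-0.184,"y":0.02,"z":-0.032,"ay":-0.022},{"x":-0.186,"y":0.02,"z":-0.006,"ay":-0.022},{"x":-0.185,"y":0.02,"z":0.019,"ay":-0.022},{"x":-0.18,"y":0.02,"z":0.045,"ay":-0.022},{"x":-0.173,"y":0.02,"z":0.069,"ay":-0.022},{"x":-0.162,"y":0.02,"z":0.092,"ay":-0.022},{"x":-0.108,"y":0.02,"z":0.113,"ay":-0.022},{"x":-0.03,"y":0.02,"z":0.133,"ay":-0.022},{"x":0.0}], "grip": 1}}

```text
validation failed for argument at $.de...
```

Run:
```python
from h import *
im,C,st=snap('wrist','w2.png'); print(st['tcp_pos'],st['eef_rot'],st['time_s'],st['contact_force'])
wood(im[:320],C,(0,.005,.037))
```

```text
[ 0.25687153 -0.56932143  0.23907079] [-1.57199829e+00  3.85230493e-06 -2.71776788e+00] 0.15 [-0.16896116  0.39185104 -0.21255574]
```

View pics/w2.png

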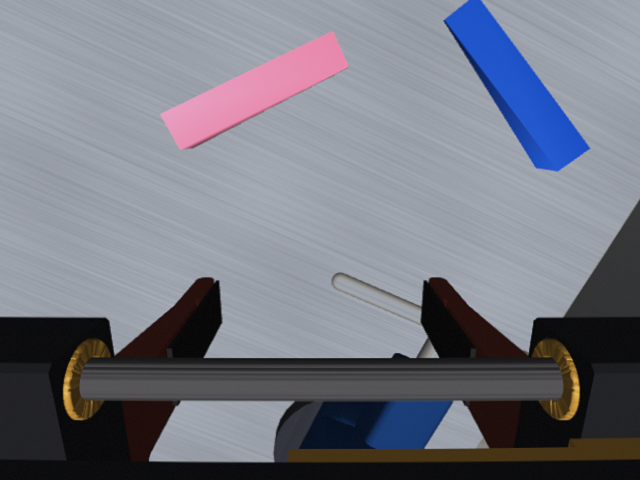

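Refused again and w2 is unchanged, so each row probably needs all six numbers. I'll test that on its own.

{"op": "arm_command", "data": {"deltas": [{"x":-0.184,"y":0.02,"z":-0.032,"ax":0,"ay":-0.022,"az":0},{"x":-0.186,"y":0.02,"z":-0.006,"ax":0,"ay":-0.022,"az":0},{"x":-0.185,"y":0.02,"z":0.019,"ax":0,"ay":-0.022,"az":0},{"x":-0.18,"y":0.02,"z":0.045,"ax":0,"ay":-0.022,"az":0},{"x":-0.173,"y":0.02,"z":0.069,"ax":0,"ay":-0.022,"az":0},{"x":-0.162,"y":0.02,"z":0.092,"ax":0,"ay":-0.022,"az":0},{"x":-0.108,"y":0.02,"z":0.113,"ax":0,"ay":-0.022,"az":0},{"x":-0.03,"y":0.02,"z":0.133,"ax":0,"ay":-0.022,"az":0},{"x":0,"y":0,"z":0,"ax":0,"ay":0,"az":0}], "grip": 1}}

```text
time_s: 1.32
tcp_pos: [0.5635, -0.3846, 0.1963]
eef_rot: [-1.573, 0.001, -1.578]
contact_force: [-0.2, -0.1, 0.0]
opening: 0.0875
```

Run:
```python
from h import *
im,C,st=snap('wrist','w3.png'); print(st['tcp_pos'],st['eef_rot'],st['time_s'],st['contact_force'])
wood(im[:330],C,(0,.005,.037))
```

```text
[ 0.56350962 -0.38461001  0.19628853] [-1.57258085e+00  1.26670749e-03 -1.57771795e+00] 1.325 [-0.17520671 -0.11251768  0.04454416]
wood [[347, 63], [338, 270], [300, 269], [308, 62]]
0 [[0.5853, -0.2575], [0.5789, -0.4298], [0.5449, -0.4287], [0.5545, -0.2565]]
0.005 [[0.585, -0.2583], [0.5787, -0.4281], [0.5452, -0.427], [0.5546, -0.2574]]
0.037 [[0.5831, -0.2636], [0.5774, -0.4172], [0.5471, -0.4162], [0.5556, -0.2627]]
wood [[98, 34], [141, 34], [155, 42], [168, 216], [157, 222], [118, 220]]
0 [[0.3901, -0.2342], [0.4241, -0.2347], [0.4345, -0.2407], [0.4311, -0.3796], [0.4208, -0.3849], [0.3867, -0.3829]]
0.005 [[0.3927, -0.2353], [0.4262, -0.2359], [0.4365, -0.2417], [0.433, -0.3787], [0.423, -0.3838], [0.3893, -0.3819]]
0.037 [[0.4091, -0.2428], [0.4394, -0.2433], [0.4487, -0.2486], [0.4456, -0.3725], [0.4365, -0.3772], [0.406, -0.3754]]
```

View pics/w3.png

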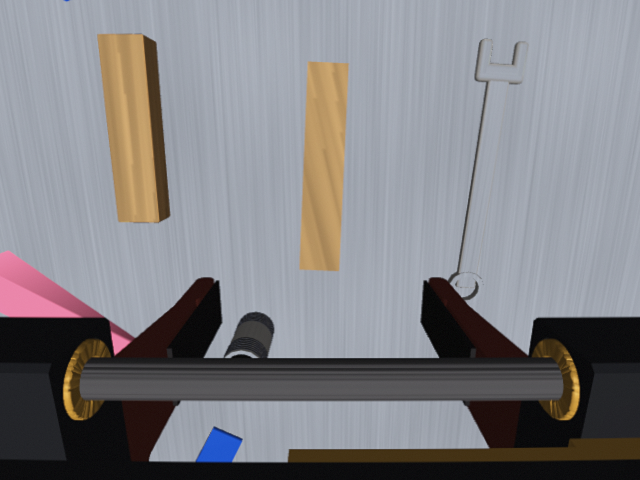

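w3: the wedge runs from px (327,62) at the nose to (320,270) at the heel. The packer is on the left at (133,130) and the nipple at (250,335). The wedge's heel is at (0.562,-0.417), its nose at (0.570,-0.258), heading about 87.2°. I'll descend to the grasp.

```bash
python3 -c "
from h import *
print(ray(cam('wrist'),[(250,360)],.07), ray(cam('top'),[(420,258)],.07))
plan([0.563,-0.402,0.022],-92.75,5)"
```

```text
[[ 0.50790908 -0.47786087  0.07      ]] [[ 0.50505098 -0.48104459  0.07      ]]
{'x': 0.014, 'y': 0.1395, 'z': 0.0011, 'ax': 0.0001, 'ay': 0.0012, 'az': -0.0}
{'x': 0.0139, 'y': 0.1395, 'z': 0.0011, 'ax': 0.0001, 'ay': 0.0012, 'az': -0.0}
{'x': 0.0139, 'y': 0.1395, 'z': 0.0012, 'ax': 0.0001, 'ay': 0.0012, 'az': -0.0}
{'x': 0.0138, 'y': 0.1395, 'z': 0.0012, 'ax': 0.0001, 'ay': 0.0012, 'az': -0.0}
{'x': 0.0138, 'y': 0.1395, 'z': 0.0012, 'ax': 0.0001, 'ay': 0.0012, 'az': -0.0}
```

{"op": "arm_command", "data": {"deltas": [{"x":0.014,"y":0.14,"z":0.001,"ax":0,"ay":0.0013,"az":0},{"x":0.014,"y":0.14,"z":0.001,"ax":0,"ay":0.0013,"az":0},{"x":0.014,"y":0.14,"z":0.001,"ax":0,"ay":0.0013,"az":0},{"x":0.014,"y":0.14,"z":0.001,"ax":0,"ay":0.0013,"az":0},{"x":0.012,"y":0.1,"z":0.001,"ax":0,"ay":0.0013,"az":0},{"x":0,"y":0.02,"z":0,"ax":0,"ay":0,"az":0},{"x":0,"y":0,"z":0,"ax":0,"ay":0,"az":0}]}}

```text
time_s: 2.25
tcp_pos: [0.5553, -0.4057, 0.0246]
eef_rot: [-1.574, 0.001, -1.64]
contact_force: [-0.1, 0.2, 0.5]
opening: 0.0876
```

{"op": "arm_command", "data": {"deltas": [{"x":-0.015,"y":0.01,"z":0.031,"ax":0,"ay":-0.0034,"az":0},{"x":0,"y":0,"z":0,"ax":0,"ay":0,"az":0},{"x":0,"y":0,"z":0,"ax":0,"ay":0,"az":0}]}}

```text
time_s: 2.62
tcp_pos: [0.5653, -0.4033, 0.0253]
eef_rot: [-1.571, -0.002, -1.617]
contact_force: [1.4, 0.0, 1.0]
opening: 0.088
```

{"op": "arm_command", "data": {"deltas": [{"x":0,"y":0.02,"z":-0.008,"ax":0,"ay":0,"az":0},{"x":0,"y":0,"z":0,"ax":0,"ay":0,"az":0}]}}

```text
time_s: 2.88
tcp_pos: [0.5634, -0.4032, 0.0205]
eef_rot: [-1.57, -0.002, -1.617]
contact_force: [-0.0, -0.7, -0.3]
opening: 0.0879
```

{"op": "arm_command", "data": {"deltas": [{"x":0,"y":0,"z":0,"ax":0,"ay":0,"az":0},{"x":0,"y":0,"z":0,"ax":0,"ay":0,"az":0},{"x":0,"y":0,"z":0,"ax":0,"ay":0,"az":0},{"x":0,"y":0,"z":0,"ax":0,"ay":0,"az":0},{"x":0,"y":0,"z":0,"ax":0,"ay":0,"az":0},{"x":0,"y":0,"z":0,"ax":0,"ay":0,"az":0},{"x":0,"y":0,"z":0,"ax":0,"ay":0,"az":0}], "grip": -1, "squeeze": 30}}

```text
time_s: 3.75
tcp_pos: [0.5632, -0.4032, 0.0204]
eef_rot: [-1.57, -0.002, -1.617]
contact_force: [-0.4, 0.7, -0.5]
opening: 0.0317
```

Gripped at a width of 31.7 mm. I'll lift it slightly and carry it to just short of the pipe end, on the pipe's line.

{"op": "arm_command", "data": {"deltas": [{"x":0,"y":-0.05,"z":0,"ax":0,"ay":0,"az":0},{"x":0,"y":0,"z":0,"ax":0,"ay":0,"az":0},{"x":-0.1,"y":0,"z":-0.022,"ax":0,"ay":0,"az":0},{"x":-0.1,"y":0,"z":-0.022,"ax":0,"ay":0,"az":0},{"x":-0.1,"y":0,"z":-0.022,"ax":0,"ay":0,"az":0},{"x":-0.1,"y":0,"z":-0.022,"ax":0,"ay":0,"az":0},{"x":-0.1,"y":0,"z":-0.022,"ax":0,"ay":0,"az":0},{"x":-0.1,"y":0,"z":-0.022,"ax":0,"ay":0,"az":0},{"x":-0.1,"y":0,"z":-0.022,"ax":0,"ay":0,"az":0},{"x":-0.05,"y":0,"z":-0.01,"ax":0,"ay":0,"az":0},{"x":0,"y":0,"z":0,"ax":0,"ay":0,"az":0},{"x":0,"y":0,"z":0,"ax":0,"ay":0,"az":0}]}}

```text
time_s: 5.25
tcp_pos: [0.5314, -0.2092, 0.0352]
eef_rot: [-1.566, -0.005, -1.618]
contact_force: [-0.2, 0.1, 0.2]
opening: 0.032
```

{"op": "arm_command", "data": {"deltas": [{"x":0,"y":0.03,"z":0,"ax":0,"ay":0,"az":0},{"x":0,"y":0.02,"z":0,"ax":0,"ay":0,"az":0},{"x":0,"y":0.006,"z":0,"ax":0,"ay":0,"az":0},{"x":0,"y":0,"z":0,"ax":0,"ay":0,"az":0}]}}

```text
time_s: 5.75
tcp_pos: [0.5319, -0.211, 0.0204]
eef_rot: [-1.565, -0.005, -1.62]
contact_force: [-0.6, 2.6, 7.1]
opening: 0.0318
```

{"op": "arm_command", "data": {"deltas": [{"x":0,"y":0,"z":0,"ax":0,"ay":0,"az":0},{"x":0,"y":0,"z":0,"ax":0,"ay":0,"az":0},{"x":0,"y":0,"z":0,"ax":0,"ay":0,"az":0},{"x":0,"y":0,"z":0,"ax":0,"ay":0,"az":0},{"x":0,"y":-0.1,"z":0,"ax":0,"ay":0,"az":0},{"x":-0.04,"y":-0.2,"z":0,"ax":0,"ay":0,"az":0},{"x":-0.08,"y":-0.2,"z":0,"ax":0,"ay":0,"az":0},{"x":-0.08,"y":-0.2,"z":0,"ax":0,"ay":0,"az":0},{"x":0,"y":-0.2,"z":0,"ax":0,"ay":0,"az":0},{"x":0,"y":0,"z":0,"ax":0,"ay":0,"az":0},{"x":0,"y":0,"z":0,"ax":0,"ay":0,"az":0}], "grip": 0.4}}

```text
time_s: 7.12
tcp_pos: [0.5327, -0.1586, 0.2509]
eef_rot: [-1.566, -0.004, -1.621]
contact_force: [-0.0, 0.2, -0.6]
opening: 0.0614
```

Run:
```python
from h import *
im,C,st=snap('wrist','w4.png'); print(st['tcp_pos'],st['eef_rot'],st['time_s'],st['contact_force'])
wood(im[:330],C,(0,.005,.037))
```

```text
[ 0.53270495 -0.15855324  0.25092888] [-1.56610314 -0.00389851 -1.62101663] 7.125 [-0.01139308  0.23811212 -0.55184108]
wood [[337, 110], [338, 283], [306, 283], [305, 110]]
0 [[0.5543, -0.0657], [0.5486, -0.239], [0.515, -0.2372], [0.5242, -0.0643]]
0.005 [[0.5541, -0.066], [0.5484, -0.237], [0.5152, -0.2353], [0.5244, -0.0646]]
0.037 [[0.5526, -0.0677], [0.5474, -0.2247], [0.517, -0.2232], [0.5253, -0.0664]]
```

View pics/w4.png

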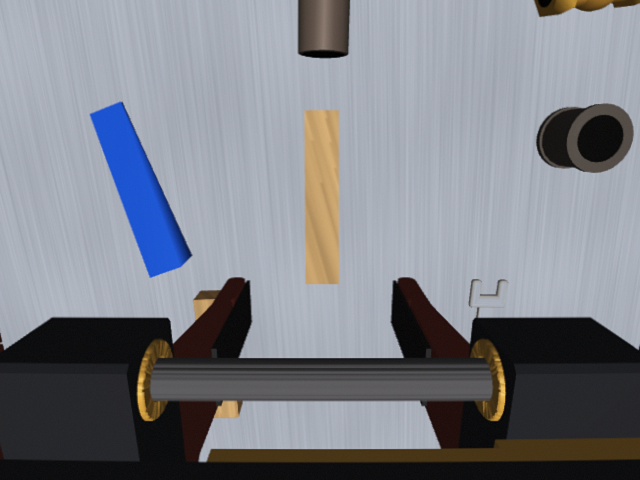

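w4: the wedge lies flat from px (321,110) at the nose to (322,283) at the heel. The pipe's free end is above it at cols 299–349, with its lower rim at row 57. I'll measure the lateral fit.

Run:
```python
from h import *
C=cam('wrist'); im=cv2.imread('pics/w4.png'); g=cv2.cvtColor(im,cv2.COLOR_BGR2GRAY).astype(int)
# wedge line
n=(ray(C,[(337,110),(305,110)],.005)).mean(0); h=ray(C,[(338.5,283),(306,283)],.037).mean(0)
print('nose',n,'heel',h,'head',np.degrees(np.arctan2(*(n-h)[[1,0]])))
for v in (3,15,30,45):
    w=np.where(g[v,270:380]<125)[0]+270; e=ray(C,[(w.min(),v),(w.max()+1,v)],.030); print(v,w.min(),w.max(),e[:,:2].round(4).tolist(),e.mean(0)[:2].round(4), 'on wedge line x at y', (n[0]+(e.mean(0)[1]-n[1])*(n-h)[0]/(n-h)[1]).round(4))
print('rim bottom',ray(C,[(323,57.5)],.009),'rim mid',ray(C,[(323,50)],.05))
```

```text
nose [ 0.53951008 -0.06542342  0.005     ] heel [ 0.53270217 -0.2241047   0.037     ] head 87.54334229872288
3 298 349 [[0.5246, 0.0179], [0.5672, 0.0159]] [0.5459 0.0169] on wedge line x at y 0.543
15 298 349 [[0.5241, 0.009], [0.5669, 0.0069]] [0.5455 0.008 ] on wedge line x at y 0.5427
30 298 348 [[0.5234, -0.0023], [0.5657, -0.0044]] [ 0.5445 -0.0034] on wedge line x at y 0.5422
45 298 348 [[0.5226, -0.0138], [0.5653, -0.0159]] [ 0.544  -0.0149] on wedge line x at y 0.5417
rim bottom [[ 0.5434689  -0.02099139  0.009     ]] rim mid [[ 0.54299288 -0.02246513  0.05      ]]
```

{"op": "arm_command", "data": {"deltas": [{"x":0.06,"y":0.12,"z":0.004,"ax":0,"ay":0,"az":0},{"x":0.06,"y":0.15,"z":0.004,"ax":0,"ay":0,"az":0},{"x":0.06,"y":0.15,"z":0.004,"ax":0,"ay":0,"az":0},{"x":0.03,"y":0.15,"z":0.004,"ax":0,"ay":0,"az":0},{"x":0,"y":0.1,"z":0,"ax":0,"ay":0,"az":0},{"x":0,"y":0,"z":0,"ax":0,"ay":0,"az":0},{"x":0,"y":0,"z":0,"ax":0,"ay":0,"az":0}]}}

```text
time_s: 8.05
tcp_pos: [0.5293, -0.2125, 0.0696]
eef_rot: [-1.58, 0.001, -1.623]
contact_force: [0.2, -0.2, 0.6]
opening: 0.0613
```

{"op": "arm_command", "data": {"deltas": [{"x":0,"y":0.05,"z":0.016,"ax":0.0014,"ay":0,"az":0},{"x":0,"y":0.06,"z":0,"ax":0,"ay":0,"az":0},{"x":0,"y":0.06,"z":0,"ax":0,"ay":0,"az":0},{"x":0,"y":0.02,"z":0,"ax":0,"ay":0,"az":0},{"x":0,"y":0,"z":0,"ax":0,"ay":0,"az":0},{"x":0,"y":0,"z":0,"ax":0,"ay":0,"az":0}]}}

```text
time_s: 8.8
tcp_pos: [0.5348, -0.2128, 0.0206]
eef_rot: [-1.567, 0.0, -1.622]
contact_force: [-0.2, -0.4, -0.5]
opening: 0.0614
```

{"op": "arm_command", "data": {"deltas": [{"x":0,"y":0,"z":-0.007,"ax":0,"ay":0,"az":0},{"x":0,"y":0,"z":0,"ax":0,"ay":0,"az":0},{"x":0,"y":0,"z":0,"ax":0,"ay":0,"az":0},{"x":0,"y":0,"z":0,"ax":0,"ay":0,"az":0},{"x":0,"y":0,"z":0,"ax":0,"ay":0,"az":0},{"x":0,"y":0,"z":0,"ax":0,"ay":0,"az":0}], "grip": -1, "squeeze": 35}}

```text
time_s: 9.55
tcp_pos: [0.5335, -0.213, 0.0216]
eef_rot: [-1.566, -0.0, -1.622]
contact_force: [0.4, 0.5, 0.0]
opening: 0.0316
```

{"op": "arm_command", "data": {"deltas": [{"x":-0.06,"y":0.002,"z":0,"ax":0,"ay":0,"az":0},{"x":-0.06,"y":0,"z":0,"ax":0,"ay":0,"az":0},{"x":-0.06,"y":0,"z":0,"ax":0,"ay":0,"az":0},{"x":-0.03,"y":0,"z":0,"ax":0,"ay":0,"az":0},{"x":0,"y":0,"z":0,"ax":0,"ay":0,"az":0},{"x":0,"y":0,"z":0,"ax":0,"ay":0,"az":0}]}}

```text
time_s: 10.3
tcp_pos: [0.537, -0.1565, 0.0216]
eef_rot: [-1.565, -0.001, -1.621]
contact_force: [-0.1, -0.7, 0.2]
opening: 0.0317
```

{"op": "arm_command", "data": {"deltas": [{"x":-0.02,"y":0,"z":0,"ax":0,"ay":0,"az":0},{"x":-0.02,"y":0,"z":0,"ax":0,"ay":0,"az":0},{"x":-0.02,"y":0,"z":0,"ax":0,"ay":0,"az":0},{"x":-0.02,"y":0,"z":0,"ax":0,"ay":0,"az":0}]}}

```text
time_s: 10.8
tcp_pos: [0.5388, -0.1384, 0.0218]
eef_rot: [-1.562, -0.004, -1.622]
contact_force: [-0.5, -5.1, -0.1]
opening: 0.032
```

{"op": "arm_command", "data": {"deltas": [{"x":-0.02,"y":0,"z":0,"ax":0,"ay":0,"az":0},{"x":-0.02,"y":0,"z":0,"ax":0,"ay":0,"az":0}]}}

```text
time_s: 11.05
tcp_pos: [0.5398, -0.1294, 0.0219]
eef_rot: [-1.561, -0.005, -1.623]
contact_force: [-0.1, -6.1, 0.3]
opening: 0.0315
```

{"op": "arm_command", "data": {"deltas": [{"x":-0.02,"y":0,"z":-0.003,"ax":-0.0005,"ay":0,"az":0.0004},{"x":-0.02,"y":0,"z":-0.003,"ax":-0.0005,"ay":0,"az":0.0004}]}}

```text
time_s: 11.3
tcp_pos: [0.5389, -0.1198, 0.0218]
eef_rot: [-1.567, -0.001, -1.623]
contact_force: [-0.1, -3.6, -1.8]
opening: 0.0321
```

{"op": "arm_command", "data": {"deltas": [{"x":-0.012,"y":0,"z":-0.002,"ax":-0.0003,"ay":0,"az":0.0003},{"x":-0.012,"y":0,"z":0,"ax":0,"ay":0,"az":0.0003}]}}

```text
time_s: 11.55
tcp_pos: [0.5386, -0.1137, 0.0216]
eef_rot: [-1.569, 0.003, -1.623]
contact_force: [0.3, -5.3, 0.0]
opening: 0.0317
```

{"op": "arm_command", "data": {"deltas": [{"x":-0.012,"y":0,"z":0,"ax":0,"ay":0,"az":-0.0003},{"x":-0.01,"y":0,"z":0,"ax":0,"ay":0,"az":0}]}}

```text
time_s: 11.8
tcp_pos: [0.539, -0.108, 0.0216]
eef_rot: [-1.569, 0.001, -1.623]
contact_force: [-1.1, -5.1, -1.3]
opening: 0.032
```

{"op": "arm_command", "data": {"deltas": [{"x":-0.008,"y":0,"z":0,"ax":0,"ay":0,"az":0},{"x":-0.008,"y":0,"z":0,"ax":0,"ay":0,"az":0}]}}

```text
time_s: 12.05
tcp_pos: [0.5391, -0.1037, 0.0216]
eef_rot: [-1.569, 0.001, -1.623]
contact_force: [-0.4, -5.0, -0.9]
opening: 0.0315
```

{"op": "arm_command", "data": {"deltas": [{"x":-0.008,"y":0,"z":0,"ax":0,"ay":0,"az":0},{"x":-0.006,"y":0,"z":0,"ax":0,"ay":0,"az":0}]}}

```text
time_s: 12.3
tcp_pos: [0.5393, -0.1, 0.0216]
eef_rot: [-1.569, 0.001, -1.623]
contact_force: [-0.7, -4.6, -0.4]
opening: 0.0321
```

{"op": "arm_command", "data": {"deltas": [{"x":-0.006,"y":0,"z":0,"ax":0,"ay":0,"az":0},{"x":-0.006,"y":0,"z":0,"ax":0,"ay":0,"az":0}]}}

```text
time_s: 12.55
tcp_pos: [0.5394, -0.0968, 0.0216]
eef_rot: [-1.569, 0.001, -1.623]
contact_force: [-1.0, -5.0, -1.5]
opening: 0.0317
```

Run:
```python
from h import *
im,C,st=snap('wrist','w5.png')
s,Cs,_=snap('scene','s5.png'); print(st['tcp_pos'],st['contact_force'],st['torque'])
wood(im[:300],C,(0,.005))
cv2.imwrite('pics/s5c.png',cv2.resize(s[160:290,320:500,::-1],None,fx=4,fy=4,interpolation=cv2.INTER_CUBIC))
```

```text
[ 0.53941555 -0.09684327  0.02161011] [-0.97292751 -4.95822655 -1.49681246] [-0.98352962 -0.12992368 -0.01286502]
wood [[274, 123], [363, 124], [365, 299], [276, 299]]
0 [[0.5253, -0.0199], [0.5608, -0.0221], [0.5598, -0.0972], [0.5201, -0.0951]]
0.005 [[0.5259, -0.02], [0.5603, -0.0222], [0.5593, -0.0951], [0.5208, -0.0931]]
wood [[346, 0], [361, 0], [381, 15], [383, 49], [373, 64], [341, 58], [340, 14]]
0 [[0.5556, 0.0229], [0.5612, 0.0226], [0.5686, 0.0172], [0.5692, 0.0053], [0.5652, 0.0001], [0.553, 0.0028], [0.5532, 0.0183]]
0.005 [[0.5553, 0.0214], [0.5607, 0.0212], [0.5679, 0.0159], [0.5684, 0.0043], [0.5646, -0.0007], [0.5527, 0.002], [0.5529, 0.0169]]
```

View pics/s5c.png

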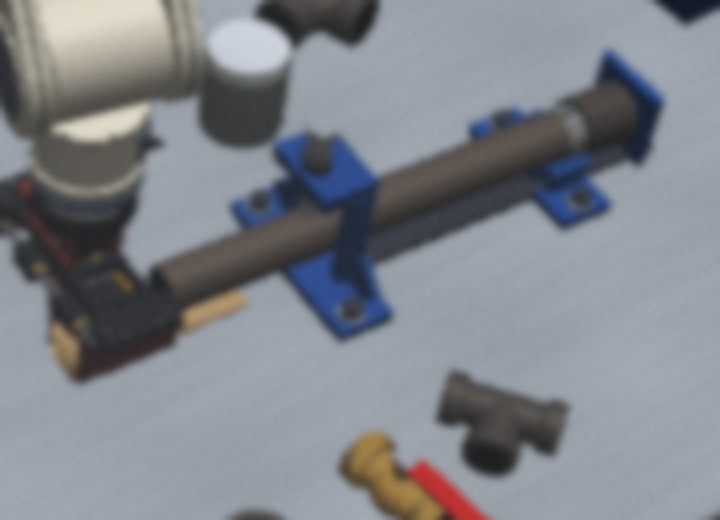

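The crop shows the wedge (crop (210,310)) well under the raised free end (165,285), with the gripper clear of the pipe. The push is still a steady 5 N or so, so I'll continue in small steps.

{"op": "arm_command", "data": {"deltas": [{"x":-0.006,"y":0,"z":0,"ax":0,"ay":0,"az":0},{"x":-0.006,"y":0,"z":0,"ax":0,"ay":0,"az":0}]}}

```text
time_s: 12.9
tcp_pos: [0.5396, -0.0936, 0.0216]
eef_rot: [-1.569, 0.001, -1.623]
contact_force: [0.1, -5.0, -1.0]
opening: 0.0317
```

{"op": "arm_command", "data": {"deltas": [{"x":-0.005,"y":0,"z":0,"ax":0,"ay":0,"az":0},{"x":-0.005,"y":0,"z":0,"ax":0,"ay":0,"az":0}]}}

```text
time_s: 13.15
tcp_pos: [0.5397, -0.0911, 0.0216]
eef_rot: [-1.569, 0.001, -1.623]
contact_force: [-0.1, -5.2, -0.4]
opening: 0.0316
```

{"op": "arm_command", "data": {"deltas": [{"x":-0.005,"y":0,"z":0,"ax":0,"ay":0,"az":0},{"x":-0.005,"y":0,"z":0,"ax":0,"ay":0,"az":0}]}}

```text
time_s: 13.4
tcp_pos: [0.5398, -0.0887, 0.0216]
eef_rot: [-1.569, 0.0, -1.623]
contact_force: [-0.0, -5.3, -1.5]
opening: 0.0318
```

{"op": "arm_command", "data": {"deltas": [{"x":-0.005,"y":0,"z":0,"ax":0,"ay":0,"az":0},{"x":-0.005,"y":0,"z":0,"ax":0,"ay":0,"az":0}]}}

```text
time_s: 13.65
tcp_pos: [0.5398, -0.0863, 0.0216]
eef_rot: [-1.569, 0.0, -1.623]
contact_force: [-1.0, -3.8, 0.2]
opening: 0.032
```

{"op": "arm_command", "data": {"deltas": [{"x":-0.005,"y":0,"z":0,"ax":0,"ay":0,"az":0},{"x":-0.004,"y":0,"z":0,"ax":0,"ay":0,"az":0}]}}

```text
time_s: 13.9
tcp_pos: [0.5399, -0.0841, 0.0216]
eef_rot: [-1.569, 0.0, -1.623]
contact_force: [-1.1, -5.5, -0.6]
opening: 0.032
```

{"op": "arm_command", "data": {"deltas": [{"x":-0.004,"y":0,"z":0,"ax":0,"ay":0,"az":0},{"x":-0.004,"y":0,"z":0,"ax":0,"ay":0,"az":0}]}}

```text
time_s: 14.15
tcp_pos: [0.5399, -0.0821, 0.0216]
eef_rot: [-1.57, -0.0, -1.623]
contact_force: [-0.3, -5.0, -0.0]
opening: 0.0318
```

Run:
```python
from h import *
s,C,st=snap('scene','s6.png')
m=cv2.inRange(cv2.cvtColor(s,cv2.COLOR_RGB2HSV),(8,60,90),(28,255,255))[200:260,355:400]
v,u=np.where(m); i=np.argsort(u)[-6:]; print(st['time_s'],[(u[k]+355,v[k]+200) for k in i])
p=[(u[i[-1]]+355.5,v[i[-1]]+200.)]; print(ray(C,p,.005),ray(C,p,0))
```

```text
14.15 [(np.int64(382), np.int64(234)), (np.int64(383), np.int64(232)), (np.int64(383), np.int64(233)), (np.int64(383), np.int64(234)), (np.int64(384), np.int64(234)), (np.int64(384), np.int64(233))]
[[0.56028198 0.060001   0.005     ]] [[0.55692466 0.0631151  0.        ]]
```

{"op": "arm_command", "data": {"deltas": [{"x":-0.004,"y":0,"z":0,"ax":0,"ay":0,"az":0},{"x":-0.004,"y":0,"z":0,"ax":0,"ay":0,"az":0}]}}

```text
time_s: 14.45
tcp_pos: [0.5399, -0.0803, 0.0216]
eef_rot: [-1.57, -0.001, -1.623]
contact_force: [-0.6, -7.1, -0.9]
opening: 0.0318
```

The scene view puts the nose about 82 mm in, so there is no notable slip. The push has begun to rise, so I'll go on in single millimetres.

{"op": "arm_command", "data": {"deltas": [{"x":-0.004,"y":0,"z":0,"ax":0,"ay":0,"az":0},{"x":0,"y":0,"z":0,"ax":0,"ay":0,"az":0}]}}

```text
time_s: 14.7
tcp_pos: [0.54, -0.0796, 0.0216]
eef_rot: [-1.57, -0.001, -1.623]
contact_force: [-0.2, -3.4, -1.0]
opening: 0.0313
```

{"op": "arm_command", "data": {"deltas": [{"x":-0.004,"y":0,"z":0,"ax":0,"ay":0,"az":0},{"x":0,"y":0,"z":0,"ax":0,"ay":0,"az":0}]}}

```text
time_s: 14.95
tcp_pos: [0.54, -0.079, 0.0216]
eef_rot: [-1.57, -0.001, -1.623]
contact_force: [-0.3, -3.3, -1.7]
opening: 0.032
```

{"op": "arm_command", "data": {"deltas": [{"x":-0.004,"y":0,"z":0,"ax":0,"ay":0,"az":0},{"x":-0.004,"y":0,"z":0,"ax":0,"ay":0,"az":0}]}}

```text
time_s: 15.2
tcp_pos: [0.5402, -0.0782, 0.0216]
eef_rot: [-1.569, -0.003, -1.622]
contact_force: [-0.8, -11.5, -1.8]
opening: 0.032
```

{"op": "arm_command", "data": {"deltas": [{"x":-0.004,"y":0,"z":0,"ax":0,"ay":0,"az":0}]}}

```text
time_s: 15.32
tcp_pos: [0.5401, -0.0779, 0.0216]
eef_rot: [-1.569, -0.004, -1.622]
contact_force: [-0.2, -10.7, -0.7]
opening: 0.032
```

The push is now about 11 N against 5 N before, a rise of about 6 N. That puts roughly 7–10 N on the bolt, inside the nip range. I'll relax, release and back off upward.

{"op": "arm_command", "data": {"deltas": [{"x":0,"y":0,"z":0,"ax":0,"ay":0,"az":0},{"x":0,"y":0,"z":0,"ax":0,"ay":0,"az":0}]}}

```text
time_s: 15.58
tcp_pos: [0.54, -0.0779, 0.0216]
eef_rot: [-1.569, -0.004, -1.622]
contact_force: [0.3, -3.8, -1.2]
opening: 0.0323
```

{"op": "arm_command", "data": {"deltas": [{"x":0,"y":0,"z":0,"ax":0,"ay":0,"az":0},{"x":0,"y":0,"z":0,"ax":0,"ay":0,"az":0},{"x":0,"y":0,"z":0,"ax":0,"ay":0,"az":0},{"x":0,"y":0,"z":0,"ax":0,"ay":0,"az":0},{"x":0,"y":0,"z":0,"ax":0,"ay":0,"az":0},{"x":0.0,"y":-0.05,"z":0,"ax":0,"ay":0,"az":0},{"x":0.02,"y":-0.1,"z":0,"ax":0,"ay":0,"az":0},{"x":0.1,"y":-0.2,"z":0,"ax":0,"ay":0,"az":0},{"x":0.1,"y":-0.2,"z":0,"ax":0,"ay":0,"az":0},{"x":0.1,"y":-0.2,"z":0,"ax":0,"ay":0,"az":0},{"x":0,"y":-0.2,"z":0,"ax":0,"ay":0,"az":0},{"x":0,"y":0,"z":0,"ax":0,"ay":0,"az":0}], "grip": 0.3}}

```text
time_s: 17.08
tcp_pos: [0.5353, -0.1583, 0.2718]
eef_rot: [-1.568, -0.004, -1.622]
contact_force: [-0.3, -0.4, 0.2]
opening: 0.0568
```

Run:
```python
from h import *
im,Cw,st=snap('wrist','w7.png')
s,C,_=snap('scene','s7.png')
print(st['time_s'],st['tcp_pos']); wood(im[:300],Cw,(.037,))
m=cv2.inRange(cv2.cvtColor(s,cv2.COLOR_RGB2HSV),(8,60,90),(28,255,255))[200:260,355:400]
v,u=np.where(m); k=np.argsort(u)[-1];p=[(u[k]+355.5,v[k]+200.)]; print(p,ray(C,p,.005),ray(C,p,0))
a=cv2.resize(s[160:290,330:480,::-1],(692,600),interpolation=cv2.INTER_CUBIC)
cv2.imwrite('pics/s7c.png',a)
```

```text
17.075 [ 0.53525901 -0.15830856  0.27177515]
wood [[337, 58], [338, 136], [304, 137], [303, 58]]
0.037 [[0.5575, -0.0228], [0.5557, -0.0891], [0.5246, -0.0884], [0.5277, -0.0213]]
wood [[634, 0], [632, 5], [615, 11], [529, 19], [540, 0]]
0.037 [[0.8149, 0.0129], [0.8137, 0.0091], [0.7992, 0.0048], [0.7244, 0.0012], [0.7328, 0.0157]]
[(np.float64(385.5), np.float64(232.0))] [[0.55852445 0.06520921 0.005     ]] [[0.55515962 0.06834557 0.        ]]
```

View pics/s7c.png

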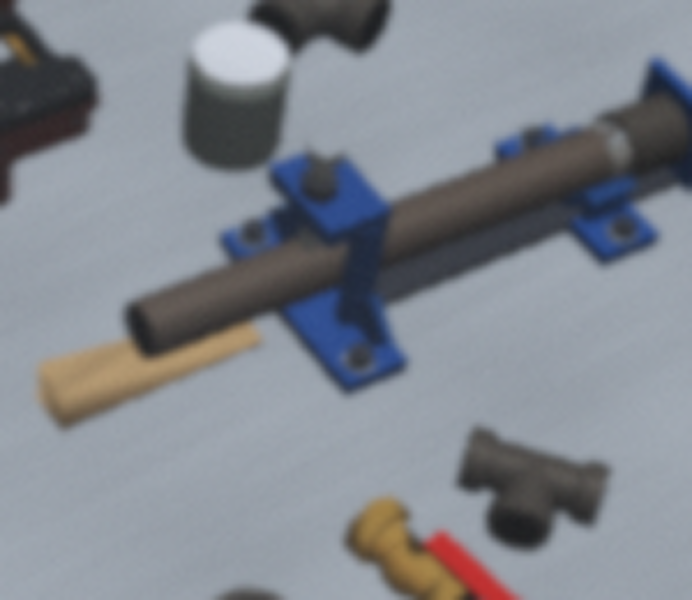

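View pics/w7.png

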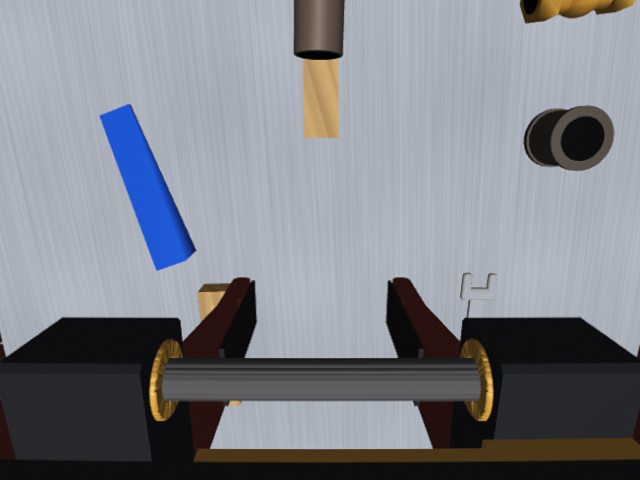

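w7 and s7c show the wedge flat and centred under the pipe. Its heel is at w7 (321,137) and the pipe end is at row 58. Nothing else has moved and the gripper is clear. Handing in.

```bash
python3 -c "
from h import *
print(order.close_job())"
```

```text
the job is handed in; nothing more can be done
None
```

The wedge is flat on the bench under the pipe's free end, and by the push force the pipe is nipped against the height-stop bolt. I handed the job in at about 17 s on the robot's clock, with the gripper open and clear.

- **What I did:** I gripped the hardwood wedge near its heel, carried it just off the bench and set it down on the pipe's line. After a look I gripped it again and slid it in along the pipe.
- **Nip force:** The push held steady at about 5 N, then climbed to about 11 N over the last few millimetres. That rise of about 6 N means roughly 7–10 N of pipe on bolt, inside the 3–15 N range. This comes only from the wrist force, whose readings vary by about 1 N. No picture shows the bolt contact itself.
- **Final pictures:** The wedge lies flat and centred under the raised pipe, and it stayed in place when released. In the last views the other things on the bench looked undisturbed.
- **What disagreed:** The scene camera puts the thin end about 87 mm in, while the wrist view of the heel suggests about 92 mm. The camera calibration is good to about 2 mm, so the true depth is somewhere near those figures.
- **Refused moves:** The first two move commands were refused because each row needed all six numbers. Nothing moved.

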